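Close up the sealer flask

ROBOT

A 6-joint arm with a two-finger parallel gripper is mounted at the origin on the work surface. World frame = base frame: x ahead of the robot, y to its left, z up, the work surface at z = 0. Lengths are in m, angles in rad, forces in N, time in s.
With the tool pointing down it reaches from about 0.35 to 0.975 m from the base axis. Payload 4.9 kg.
Tool frame: the origin (TCP) lies on the mounting face of the last link; the fingertips stand 173 mm ahead of it and the grasp point (between the pads) lies 155 mm ahead of it; z points along the fingers, y is the direction in which the jaws open and shut (so a half turn about z gives the same grasp; the last joint's range is limited). The gripper opens to 85 mm and grips with 20 to 120 N. Pads are 22 mm wide; open, the fingers measure 114 mm over their backs; the gripper's body (76 mm by 85 mm) begins 54 mm behind the grasp point. The pads swing forward as they close: fully open they stand 13 mm farther back than shut.
Start: joints at [-1.368, 0.053, 1.613, -0, 1.476, -0.119], TCP at [0.198, -0.593, 0.405] pointing down, gripper open.
Joint ranges: [-3.01, 3.01], [-1.01, 2.22], [0.06, 2.58], [-1.02, 4.17], [0.09, 2.62], [-3.14, 3.14]. Speed limits (rad/s): [2.57, 2.57, 3.14, 3.14, 3.14, 3.14].

INTERFACE

Orientations are given as a unit quaternion [w, x, y, z].
In Python, from plant import manip gives the robot as it stands.
- The arm moves only by the tool play_rows, never from a script. Its argument "increments" is a list of rows, each an object with "offset": the shift along the tool's x, y, z in mm, a list of three; "twist": the turn about the tool's z in rad; "grip": the opening, from 0 (shut) to 1 (fully open). In form: [{"offset": [dx, dy, dz], "twist": twist, "grip": grip}, ...]. A call has 1 to 5 rows; each row is the pose to reach, as a shift and turn from the pose commanded when the call began, along the tool's axes at that moment; what a row does not reach only later rows make up. A row lasts 1/12 s, in which the tool goes at most 41.7 mm and 7.16 degrees, less where a joint would pass 70% of its speed; a pose out of reach is approached as far as the arm can. A call with a gripper value outside its range is refused whole. The fingers move at their own pace and stop on an object; the grip force is fixed at half the most. Time passes only in rows, so rows that repeat a pose let the fingers close. It gives the time, the measured TCP pose, the force and the opening at its end, in the units of the state.
- manip.state(): the state, without advancing time (a new reading comes with each control period).
- manip.grab_frame(name): name is "scene" or "top" or "wrist"; returns the picture (384x512x3 uint8, blue, green, red); there is no depth.
- manip.get_calibration(name): a dict with "fx", "fy", "cx", "cy" (pixels), "T" (4x4, takes a point from camera to world coordinates). Camera axes: x right, y down, z forward; pixel columns grow to the right and rows downward; lengths in m; the calibration is good to about 2 mm. A picture is of the moment at which its call begins: read the wrist's pose just before it. get_calibration takes no time and is no camera call; for the wrist camera it gives the pose at the moment of the call.
- manip.job_done(): hands the job in, once; it reports no verdict.
Trained networks look in the newest picture that a camera, given by its name, has taken for a name from the list of things; names that differ only in an ending like _2 or _b are one class to them, and where a whole thing is asked for, a point or a joint stands for the part that bears it (a point fixed in the world has none). Each returns a list of dicts, best first, with "p" (0 to 1); they miss things now and then, are a little off and sometimes report something else, mostly with a low value. They report only what shows in the picture. A call takes as long as a camera call. They do not tell look-alikes from the thing itself.
- manip.boxes_of(query, camera): "xyz" ([x, y, z] in m, in the coordinates of the camera as it stood for that picture, good to about 4 mm: the middle of the surface that is visible of it).
- manip.tip_of(query, camera): "xyz" ([x, y, z] in m, in the coordinates of the camera as it stood for that picture, good to about 4 mm: a listed point, or the origin of a listed thing).
The state is a dict: "time": time; "joint_pos": joint angles; "joint_vel": joint speeds; "joint_efforts": joint torques, N m; "tool_pos": TCP position; "tool_rot": TCP orientation; "contact_force": force on the tool from outside, world axes, zero at the start; "ft_torque": the same for the moment, N m; "gripper_width": opening from 0.0 (shut) to 1.0 (fully open).
Only numpy, scipy, OpenCV 4.12 (cv2) and the standard library are available. Lean on these libraries where they do the work, as an engineer would, in place of code of your own. Each camera call takes 0.05 s, during which the arm holds its last target. There are 200 camera calls.

TASK

The stone sealer has been poured and the flask is to be closed up. First lift the funnel out of the flask's neck and hang it, spout down and upright, in the hole of the wooden holder; then take the stopper that fits the flask and lower it into the neck until its flange lies flat on the rim. Set both down in the hand without dropping them, leave the flask standing upright where it is, and do not push the other things on the bench about.

Things in the scene. Friction and masses are not known exactly. Their poses are not given: they have to be found in the camera images.
- flask: white plastic flask, loose, about 0.7 kg, standing upright: round body 100 mm across and 80 mm high, sloping shoulder, straight neck 56 mm outside and 40 mm bore, 150 mm tall in all. It is hollow: a 60 mm spout or a 40 mm plug does not reach its bottom. Origin at the centre of its underside, z up.
- flask_mouth (a point): centre of the flask's mouth, level with the rim (150 mm above the flask's underside); z up along the neck.
- funnel: steel funnel, loose, 0.12 kg, at first in the flask's neck, flange on the rim. From below: tapered spout 60 mm long (20 mm wide at the tip, 32 at the flange), flange 52 mm across, 5 thick, conical bowl, then a straight round band 62 mm across, 36 to 60 mm above the flange's underside (grip it from above; bowl open, wall 4 mm). Origin on the axis at the flange's underside, z up.
- holder: small fixed wooden stand, 100 x 100 mm, 92 mm tall: a 14 mm top board with one round hole 40 mm in diameter on two side boards, open beneath (the hanging spout touches nothing). Origin at the centre of its foot, z up; yaw varies.
- holder_hole (a point): centre of the holder's hole, level with the top of the board (92 mm above the bench). The funnel hangs rightly when its flange lies on the board here.
- stopper: the stopper that fits the flask, loose, 0.1 kg, upright on the bench in either of two places (the big one in the other), 88 mm tall. From below: tapered black rubber plug 40 mm long (30 mm across at the foot, 36.5 at the top), grey flange 52 mm across (40 to 48 mm up), grey grip knob 30 mm across (48 to 88 mm up). Origin at the centre of the foot's underside, z up.
- stopper_seat (a point): point on the stopper's axis at the underside of its flange (40 mm above the foot); it lies at the flask's mouth when the stopper is fully home.
- big_stopper: a like stopper for a larger vessel, too wide for the flask (plug 48 to 57 mm across, flange 68 mm, same 88 mm height and 30 mm knob), standing on its foot; to be left alone. Origin at the centre of its foot.
- chisel: bystander: steel mason's chisel, 200 mm long, 14 mm thick, lying along its x on the bench.
- mallet: bystander: round wooden mallet standing on its head, 92 mm across, 170 mm tall, origin at its foot.
- brush: bystander: wooden hand brush, 200 mm long, 42 mm wide, 20 mm high, lying along its x.
- rubbing_stone: bystander: grey rubbing stone, 50 x 100 x 35 mm, lying flat.
- tin: bystander: round metal tin, 80 mm across, 90 mm tall, standing.
- hammer: bystander: hammer, 240 mm long, 26 mm thick, lying along its x, head at +x.
There are look-alikes about, which are no part of the job. What is shaped like the funnel but orange or yellow is not meant.

How it is judged:
By the outcome, as a careful person would: the job done as asked, in the order asked, and still so for the second after the job is handed in, with the robot touching nothing.
It also fails if it takes over 72 s, if anything falls off the work surface, if the arm or the gripper's body presses on something with over 40 N, if the wrist force passes 120 N, or if a joint passes its speed limit or range.

## Working session

There is one attempt and no reset: what is moved stays moved. The work goes in short steps, Python scripts to look and compute and a tool call to move; the robot and the scene stay as the last step left them, time stands still between calls to the robot, and variables do not carry over. Pictures are saved under pics/ and viewed, about 8 in all and at most 12, crops included, and the job is handed in when it is done.

Besides the shell and the picture viewer there is one more tool, called after ">>>" as a command line: name --argument value ..., lists and objects as JSON in quotes. play_rows: Moves the arm, as the interface text tells. Its arguments: {"type":"object","properties":{"increments":{"type":"array"}},"required":["increments"]}

```bash
mkdir -p pics; ls; cat > h.py <<'E'
import numpy as np, cv2
from plant import manip
def W(name,p):
    T=np.array(manip.get_calibration(name)["T"]); return (T@np.r_[p,1])[:3]
def px(name,p):
    c=manip.get_calibration(name); q=np.linalg.inv(np.array(c["T"]))@np.r_[p,1]
    return np.round([c["fx"]*q[0]/q[2]+c["cx"],c["fy"]*q[1]/q[2]+c["cy"]]).astype(int)
E
python3 - <<'E'
from h import *
s=manip.state();print(s["time"],s["tool_pos"],s["tool_rot"],s["gripper_width"])
im={}
for c in("scene","top"):
    im[c]=manip.grab_frame(c)
    for q in ["flask_mouth","funnel","holder_hole","stopper","big_stopper","flask"]:
        for d in manip.tip_of(q,c)[:4]:
            w=W(c,d["xyz"]);print(c,q,round(d["p"],2),w.round(3),px(c,w))
cv2.imwrite("pics/top.png",cv2.resize(im["top"],(800,600)));cv2.imwrite("pics/scene.png",cv2.resize(im["scene"],(800,600)))
E
```

```text
pics
0.0 [ 0.19763298 -0.59265261  0.40344926] [-1.04112362e-03  9.87081761e-01  1.60213952e-01 -4.45121108e-05] 0.998844422667349
scene flask_mouth 0.6 [0.48  0.008 0.148] [256 163]
scene flask_mouth 0.32 [ 0.359 -0.426 -0.002] [141 174]
scene funnel 0.95 [0.605 0.021 0.056] [252 214]
scene funnel 0.7 [0.48  0.126 0.057] [295 193]
scene funnel 0.58 [0.479 0.007 0.151] [256 162]
scene funnel 0.52 [ 0.742  0.237 -0.002] [328 274]
scene holder_hole 0.8 [0.547 0.279 0.09 ] [350 201]
scene stopper 0.89 [ 0.558 -0.315 -0.003] [148 210]
scene big_stopper 0.72 [ 0.492 -0.199  0.003] [191 200]
scene flask 0.81 [0.481 0.007 0.001] [256 205]
top flask_mouth 0.69 [0.484 0.011 0.149] [258 224]
top funnel 0.95 [0.61  0.018 0.056] [255 186]
top funnel 0.7 [0.482 0.011 0.149] [259 225]
top funnel 0.56 [0.485 0.125 0.057] [218 230]
top funnel 0.38 [ 0.547  0.282 -0.002] [166 214]
top holder_hole 0.74 [0.547 0.278 0.092] [161 208]
top stopper 0.73 [ 0.557 -0.314 -0.004] [367 205]
top big_stopper 0.8 [ 0.492 -0.196  0.004] [330 227]
top flask 0.95 [ 0.486  0.009 -0.   ] [259 232]
```

View pics/top.png

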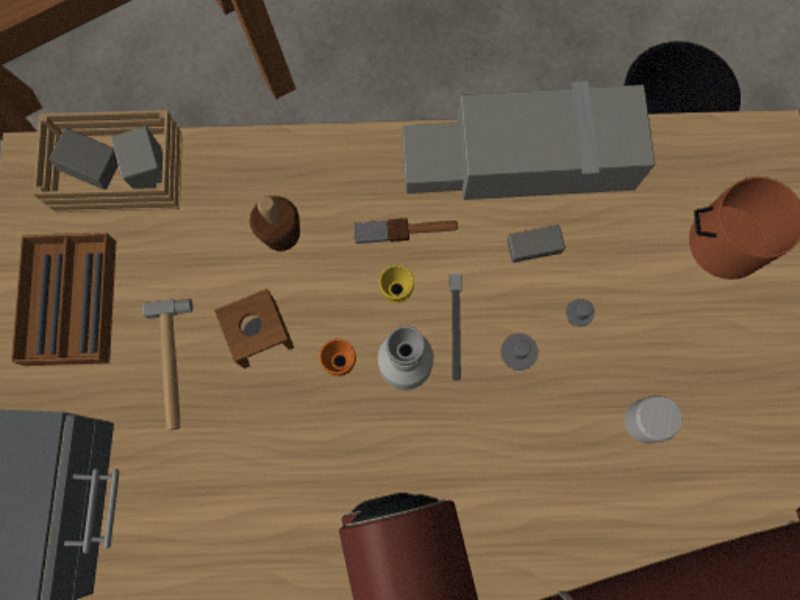

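View pics/scene.png

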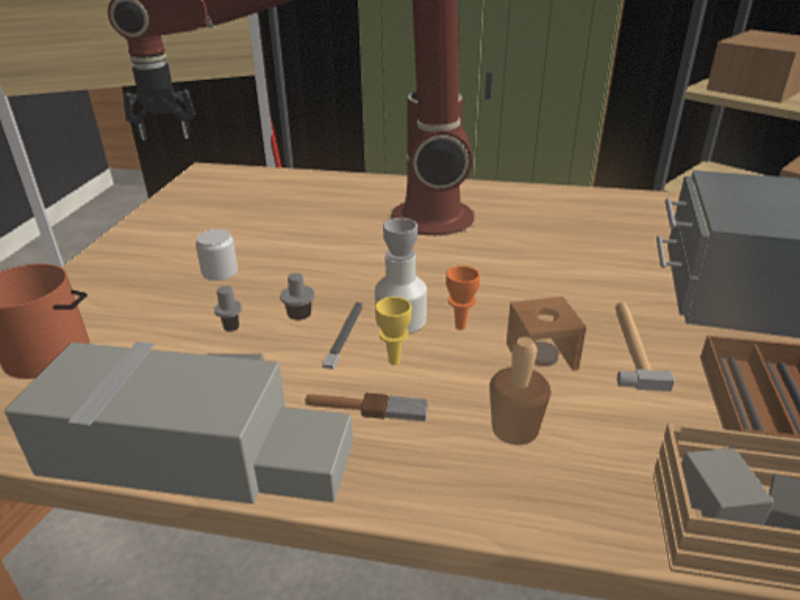

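Top view: the steel funnel sits in the flask at (405,345). The orange (338,357) and yellow (396,283) funnels are decoys. The small stopper is at (580,311), the big one at (519,351), and the holder hole at (250,323). A grey disc lies under the hole.
Look-alikes in the scene view:
- Funnels: grey (400,240), orange (462,290), yellow (393,320). I choose the grey one.
- Stoppers: narrow (228,305), wide (297,295). I choose the narrow one.

A close crop will check both choices.

```bash
python3 - <<'E'
from h import *
s=cv2.imread("pics/scene.png")
a=s[210:370,190:330];b=s[210:370,350:490];c=s[280:440,480:620]
cv2.imwrite("pics/crop.png",cv2.resize(np.hstack([a,b,c]),None,fx=1.9,fy=1.9,interpolation=3))
for c in("scene","top"):
    manip.grab_frame(c)
    for q in ["flask_mouth","holder_hole","stopper_seat","mallet"]:
        for d in manip.tip_of(q,c)[:2]: print(c,q,round(d["p"],2),W(c,d["xyz"]).round(4))
    for d in manip.boxes_of("stopper",c)[:2]: print(c,"box",d["p"],W(c,d["xyz"]).round(3))
s=manip.state();q=s["tool_rot"]
from scipy.spatial.transform import Rotation as R
r=R.from_quat(np.r_[q[1:],q[0]]).as_matrix();print(r.round(4))
t=np.array([.482,.010,.40]);print((r.T@(t-s["tool_pos"])*1e3).round(1), manip.get_calibration("wrist")["T"])
E
```

```text
scene flask_mouth 0.89 [0.4814 0.0072 0.1509]
scene holder_hole 0.82 [0.5468 0.2803 0.0912]
scene mallet 0.96 [ 0.7377  0.2427 -0.0018]
scene mallet 0.23 [7.411e-01 4.000e-04 6.000e-04]
scene box 0.77 [ 0.572 -0.309  0.044]
top flask_mouth 0.84 [0.4848 0.0131 0.1484]
top holder_hole 0.88 [0.5487 0.2797 0.0917]
top stopper_seat 0.66 [ 0.5617 -0.315   0.0383]
top mallet 0.72 [ 0.5627 -0.317   0.0382]
top mallet 0.6 [ 0.742   0.2414 -0.0047]
top box 0.53 [ 0.553 -0.308  0.044]
[[ 0.9487  0.3163 -0.    ]
 [ 0.3163 -0.9487  0.    ]
 [ 0.     -0.     -1.    ]]
[ 460.4 -482.     4.7] [[ 3.17551735e-01 -9.05105458e-01 -2.82745478e-01  2.69700370e-01]
 [-9.48240905e-01 -3.03016173e-01 -9.49757087e-02 -5.68851430e-01]
 [ 2.86579636e-04  2.98270529e-01 -9.54481330e-01  3.73716501e-01]
 [ 0.00000000e+00  0.00000000e+00  0.00000000e+00  1.00000000e+00]]
```

View pics/crop.png

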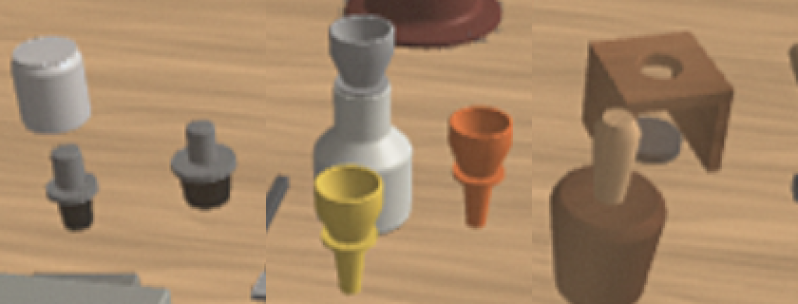

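The crop confirms both choices: the narrow-plug stopper is at left, the grey steel funnel is in the flask, and the disc under the holder is flat. Moving above the flask.

>>> play_rows --increments '[{"offset": [460,-482,-15],"twist": 0,"grip": 1},{"offset": [460,-482,-15],"twist": 0,"grip": 1},{"offset": [460,-482,-15],"twist": 0,"grip": 1},{"offset": [460,-482,-15],"twist": 0,"grip": 1},{"offset": [460,-482,-15],"twist": 0,"grip": 1}]'

```text
time: 1.72
tool_pos: [0.2868, -0.4028, 0.4094]
tool_rot: [0.0, 0.987, 0.16, 0.0]
contact_force: [1.3, 0.6, -0.0]
gripper_width: 0.996
```

>>> play_rows --increments '[{"offset": [316,-331,-5],"twist": 0,"grip": 1},{"offset": [316,-331,-5],"twist": 0,"grip": 1},{"offset": [316,-331,-5],"twist": 0,"grip": 1},{"offset": [316,-331,-5],"twist": 0,"grip": 1},{"offset": [316,-331,-5],"twist": 0,"grip": 1}]'

```text
time: 2.13
tool_pos: [0.3754, -0.2141, 0.412]
tool_rot: [0.0, 0.987, 0.16, 0.0]
contact_force: [1.4, -0.4, 0.1]
gripper_width: 0.999
```

>>> play_rows --increments '[{"offset": [150,-150,0],"twist": 0,"grip": 1},{"offset": [150,-150,0],"twist": 0,"grip": 1},{"offset": [150,-150,0],"twist": 0,"grip": 1},{"offset": [150,-150,0],"twist": 0,"grip": 1},{"offset": [150,-150,0],"twist": 0,"grip": 1}]'

```text
time: 2.55
tool_pos: [0.4687, -0.0275, 0.4121]
tool_rot: [0.0, 0.987, 0.16, 0.001]
contact_force: [-0.2, -0.2, 0.9]
gripper_width: 1.001
```

```bash
cat >> h.py <<'E'
from scipy.spatial.transform import Rotation as R
def rel(t):  # world TCP target -> tool-frame offset mm
    s=manip.state();q=s["tool_rot"];r=R.from_quat(np.r_[q[1:],q[0]])
    return (r.inv().apply(np.array(t)-s["tool_pos"])*1e3).round(1)
def look(qs,c="wrist",save=None):
    T=np.array(manip.get_calibration(c)["T"]);im=manip.grab_frame(c)
    if save: cv2.imwrite("pics/"+save,im)
    for q in qs:
        for d in manip.tip_of(q,c)[:4]: print(c,q,round(d["p"],2),(T@np.r_[d["xyz"],1])[:3].round(4))
    return im
E
python3 - <<'E'
from h import *
s=manip.state();print(s["time"],s["tool_pos"],s["contact_force"],s["joint_pos"])
look(["flask_mouth","funnel"],save="w1.png");print(rel([.483,.010,.40]))
E
```

```text
2.55 [ 0.46872454 -0.02747842  0.41214173] [-0.2230556  -0.21181834  0.90839775] [-2.17226003e-01 -3.38810111e-01  1.95275303e+00 -1.16641047e-04
  1.52626230e+00  1.03149805e+00]
wrist funnel 0.83 [0.6109 0.0241 0.0624]
wrist funnel 0.62 [0.4842 0.1235 0.0581]
[ 25.2 -30.6  11.7]
```

View pics/w1.png

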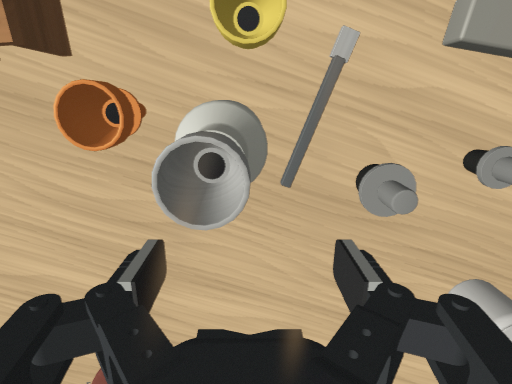

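The funnel's rim ellipse in the wrist view is centred at about (201,181), and the bowl is between but ahead of the jaws. I'll back-project the rim onto z=0.21.

```bash
cat >> h.py <<'E'
def ray(c,u,v,z):
    k=manip.get_calibration(c);T=np.array(k["T"]);d=T[:3,:3]@[(u-k["cx"])/k["fx"],(v-k["cy"])/k["fy"],1]
    return T[:3,3]+d*(z-T[2,3])/d[2]
def circ(c,ctr,z,r):  # project circle
    return np.array([px(c,[ctr[0]+r*np.cos(a),ctr[1]+r*np.sin(a),z]) for a in np.linspace(0,6.28,60)])
E
python3 - <<'E'
from h import *
print(ray("wrist",201,181,.21))
for c in [(.481,.007),(.483,.010),(.485,.013),ray("wrist",201,181,.21)[:2]]:
    p=circ("wrist",c,.21,.031);print(c,p.min(0),p.max(0))
im=cv2.imread("pics/w1.png");cv2.polylines(im,[p.astype(np.int32)],1,(0,0,255),1)
cv2.imwrite("pics/w1c.png",cv2.resize(im[100:260,120:290],None,fx=3,fy=3))
print(rel([*c,.353]),c)
E
```

```text
[0.48470003 0.00952602 0.21      ]
(0.481, 0.007) [153 137] [253 233]
(0.483, 0.01) [149 132] [250 229]
(0.485, 0.013) [145 127] [246 225]
[0.48470003 0.00952602] [150 130] [251 227]
[ 26.7 -29.6  58.7] [0.48470003 0.00952602]
```

View pics/w1c.png

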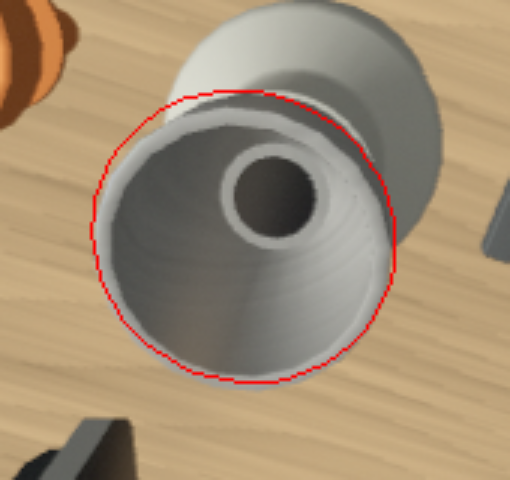

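>>> play_rows --increments '[{"offset": [25,-29.5,10],"twist": 0,"grip": 1},{"offset": [25,-29.5,10],"twist": 0,"grip": 1},{"offset": [25,-29.5,10],"twist": 0,"grip": 1}]'

```text
time: 2.95
tool_pos: [0.4826, 0.0062, 0.401]
tool_rot: [0.0, 0.987, 0.161, -0.001]
contact_force: [0.6, -0.4, -0.2]
gripper_width: 1.002
```

```bash
python3 - <<'E'
from h import *
s=manip.state();print(s["time"],s["tool_pos"])
im=look(["flask_mouth","funnel"]);print(rel([.483,.009,.349]))
p=circ("wrist",(.483,.009),.21,.031);cv2.polylines(im,[p.astype(np.int32)],1,(0,0,255),1)
cv2.imwrite("pics/w2.png",im)
E
```

```text
2.95 [0.48262437 0.00622943 0.40095739]
wrist funnel 0.88 [0.6143 0.0227 0.0592]
wrist funnel 0.72 [0.4816 0.009  0.1506]
wrist funnel 0.57 [0.4821 0.1238 0.0592]
[ 1.7 -3.7 52.9]
```

View pics/w2.png

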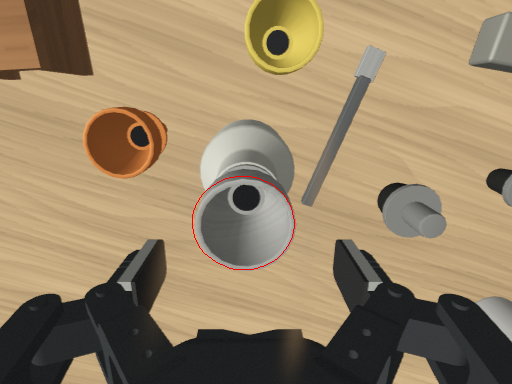

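The predicted rim circle matches the bowl. Fine centring and descent.

>>> play_rows --increments '[{"offset": [1,-2,10],"twist": 0,"grip": 1},{"offset": [1,-2,25],"twist": 0,"grip": 1},{"offset": [1,-2,42],"twist": 0,"grip": 1},{"offset": [1,-2,52],"twist": 0,"grip": 1},{"offset": [1,-2,52],"twist": 0,"grip": 1}]'

```text
time: 3.52
tool_pos: [0.4821, 0.0079, 0.3464]
tool_rot: [-0.001, 0.987, 0.16, -0.003]
contact_force: [-0.3, 0.2, -0.3]
gripper_width: 1.001
```

```bash
python3 - <<'E'
from h import *
s=manip.state();print(s["time"],s["tool_pos"],s["contact_force"],s["ft_torque"],rel([.483,.009,.349]))
E
```

```text
3.5167 [0.48206227 0.00789898 0.34635939] [-0.28782139  0.24868446 -0.29200182] [-0.01234553  0.00869586 -0.06344964] [ 1.2 -0.8 -2.6]
```

Good (within ~1.5 mm). Close.

>>> play_rows --increments '[{"offset": [0.5,-0.7,-1],"twist": 0,"grip": 0.85},{"offset": [0.5,-0.7,-1],"twist": 0,"grip": 0.7},{"offset": [0.5,-0.7,-1],"twist": 0,"grip": 0.5},{"offset": [0.5,-0.7,-1],"twist": 0,"grip": 0.3},{"offset": [0.5,-0.7,-1],"twist": 0,"grip": 0.3}]'

```text
time: 3.93
tool_pos: [0.4839, 0.0092, 0.3524]
tool_rot: [0.001, 0.987, 0.16, 0.001]
contact_force: [1.2, 0.5, 5.3]
gripper_width: 0.697
```

>>> play_rows --increments '[{"offset": [0,0,0],"twist": 0,"grip": 0.3},{"offset": [0,0,0],"twist": 0,"grip": 0.3},{"offset": [0,0,0],"twist": 0,"grip": 0.3}]'

```text
time: 4.18
tool_pos: [0.4839, 0.0092, 0.3524]
tool_rot: [0.001, 0.987, 0.16, 0.001]
contact_force: [0.2, -0.9, 5.8]
gripper_width: 0.698
```

>>> play_rows --increments '[{"offset": [0,0,-6],"twist": 0,"grip": 0.3},{"offset": [0,0,-14],"twist": 0,"grip": 0.3},{"offset": [0,0,-24],"twist": 0,"grip": 0.3},{"offset": [0,0,-36],"twist": 0,"grip": 0.3},{"offset": [0,0,-50],"twist": 0,"grip": 0.3}]'

```text
time: 4.6
tool_pos: [0.4831, 0.0093, 0.4012]
tool_rot: [-0.0, 0.987, 0.16, -0.001]
contact_force: [0.6, 0.2, -1.1]
gripper_width: 0.699
```

>>> play_rows --increments '[{"offset": [0,0,-20],"twist": 0,"grip": 0.3},{"offset": [0,0,-40],"twist": 0,"grip": 0.3},{"offset": [0,0,-50],"twist": 0,"grip": 0.3},{"offset": [0,0,-55],"twist": 0,"grip": 0.3},{"offset": [0,0,-55],"twist": 0,"grip": 0.3}]'

```text
time: 5.02
tool_pos: [0.4835, 0.0092, 0.4573]
tool_rot: [0.0, 0.987, 0.16, 0.001]
contact_force: [0.1, 0.4, -1.7]
gripper_width: 0.702
```

```bash
python3 - <<'E'
from h import *
s=manip.state();print(s["time"],s["tool_pos"],s["contact_force"],s["ft_torque"],s["gripper_width"])
im=look(["funnel","flask_mouth"],"scene");a=im[60:230,160:330]
b=manip.grab_frame("wrist")
cv2.imwrite("pics/lift.png",np.hstack([cv2.resize(a,(384,384)),cv2.resize(b[:,64:448],(384,384))]))
t=s["tool_pos"];print(rel([t[0]+.548-.483,t[1]+.280-.009,.46]))
E
```

```text
5.0167 [0.48346446 0.00923438 0.45732138] [ 0.05244146  0.38353144 -1.71767635] [-0.002197    0.01669958  0.02328113] 0.7023285473348754
scene funnel 0.97 [0.4801 0.0066 0.2577]
scene funnel 0.89 [0.4794 0.1292 0.0579]
scene funnel 0.6 [0.6078 0.0211 0.0552]
scene flask_mouth 0.76 [0.4778 0.0059 0.1502]
[ 147.6 -236.4   -6. ]
```

View pics/lift.png

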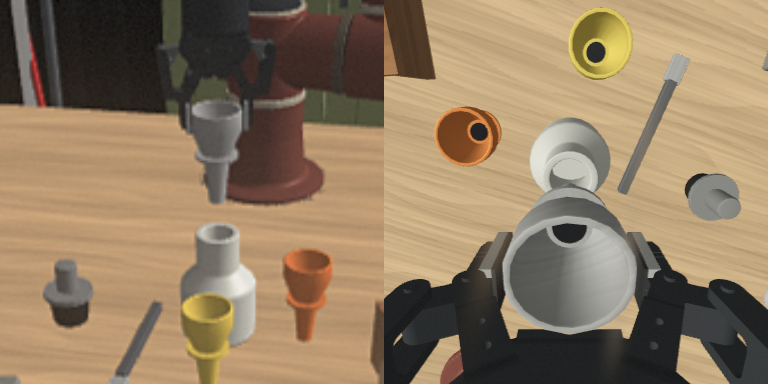

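The funnel hangs straight in the grip, and the flask stands with its neck empty. Carrying it toward the holder.

>>> play_rows --increments '[{"offset": [15,-24,0],"twist": 0,"grip": 0.3},{"offset": [32,-51,0],"twist": 0,"grip": 0.3},{"offset": [50,-80,0],"twist": 0,"grip": 0.3},{"offset": [66,-106,0],"twist": 0,"grip": 0.3},{"offset": [80,-128,0],"twist": 0,"grip": 0.3}]'

```text
time: 5.63
tool_pos: [0.5187, 0.1578, 0.4541]
tool_rot: [-0.0, 0.987, 0.161, -0.001]
contact_force: [0.1, -0.5, -1.6]
gripper_width: 0.697
```

>>> play_rows --increments '[{"offset": [6,-10,0],"twist": 0,"grip": 0.3},{"offset": [6,-10,0],"twist": 0,"grip": 0.3},{"offset": [6,-10,0],"twist": 0,"grip": 0.3}]'

```text
time: 5.88
tool_pos: [0.5212, 0.1674, 0.4546]
tool_rot: [0.0, 0.987, 0.161, -0.001]
contact_force: [0.0, -0.7, -1.7]
gripper_width: 0.696
```

```bash
python3 - <<'E'
from h import *
s=manip.state();print(s["time"],s["tool_pos"],s["contact_force"],s["gripper_width"])
im=look(["holder_hole","holder"]);
p=circ("wrist",(.548,.280),.092,.020);cv2.polylines(im,[p.astype(np.int32)],1,(0,0,255),1)
cv2.imwrite("pics/hold.png",im); np.save("T.npy",manip.get_calibration("wrist")["T"])
look(["holder_hole"],"scene");look(["holder_hole"],"top")
E
```

```text
5.8833 [0.52120555 0.16735169 0.45459759] [ 0.04129911 -0.7451183  -1.74881031] 0.6961126257602984
wrist holder_hole 0.67 [0.5476 0.2821 0.0946]
wrist holder_hole 0.54 [0.7448 0.0024 0.002 ]
wrist holder 0.68 [ 0.5483  0.2833 -0.0068]
scene holder_hole 0.93 [0.5464 0.2785 0.0907]
top holder_hole 0.97 [0.5484 0.2849 0.0929]
top holder_hole 0.39 [0.4827 0.0076 0.1513]
```

View pics/hold.png

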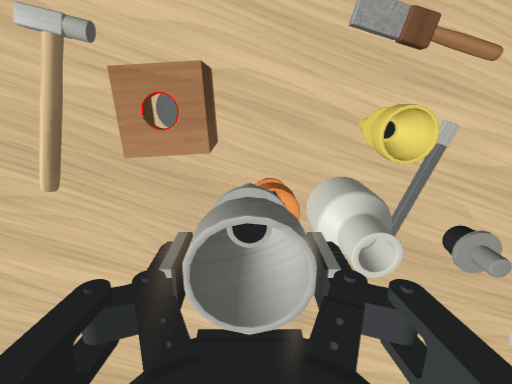

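The predicted hole circle lies right on the hole at (160,111). The flask mouth shows at (377,255) and the held bowl at (251,275).

```bash
python3 - <<'E'
from h import *
s=manip.state();t=s["tool_pos"]
p=circ("wrist",t[:2],t[2]-.1423,.031);print("rim",p.min(0),p.max(0))
print("mouth",ray("wrist",377,255,.15))
print(rel([.548,.2805,.40]),rel([.548,.2805,.2963]))
im=cv2.imread("pics/hold.png");cv2.polylines(im,[p.astype(np.int32)],1,(0,0,255),1)
p=circ("wrist",(.483,.009),.15,.028);cv2.polylines(im,[p.astype(np.int32)],1,(0,255,0),1)
cv2.imwrite("pics/hold2.png",cv2.resize(im[170:345,170:410],None,fx=3,fy=3))
E
```

```text
rim [179 211] [319 331]
mouth [0.48317533 0.00872669 0.15      ]
[ 61.3 -99.7  55.8] [ 61.2 -99.8 159.5]
```

View pics/hold2.png

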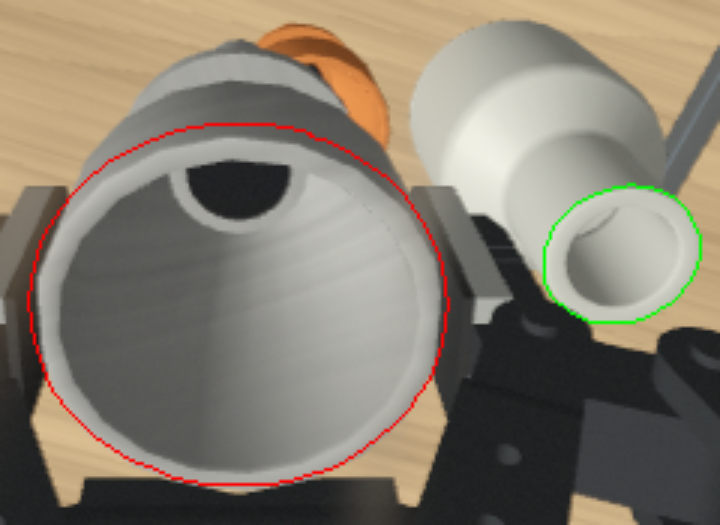

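The mouth is confirmed at (0.483, 0.009) and the funnel is centred in the grip. Approaching over the hole.

>>> play_rows --increments '[{"offset": [15,-25,0],"twist": 0,"grip": 0.3},{"offset": [32,-52,0],"twist": 0,"grip": 0.3},{"offset": [48,-78,0],"twist": 0,"grip": 0.3},{"offset": [58,-94,15],"twist": 0,"grip": 0.3},{"offset": [61,-100,40],"twist": 0,"grip": 0.3}]'

```text
time: 6.65
tool_pos: [0.5485, 0.2837, 0.4193]
tool_rot: [-0.001, 0.987, 0.161, 0.004]
contact_force: [-0.7, 0.4, -1.3]
gripper_width: 0.697
```

>>> play_rows --increments '[{"offset": [0,0,20],"twist": 0,"grip": 0.3},{"offset": [0,0,25],"twist": 0,"grip": 0.3},{"offset": [0,0,25],"twist": 0,"grip": 0.3},{"offset": [0,0,25],"twist": 0,"grip": 0.3}]'

```text
time: 6.98
tool_pos: [0.5478, 0.2811, 0.3914]
tool_rot: [-0.0, 0.987, 0.16, 0.0]
contact_force: [-0.2, -0.4, -0.8]
gripper_width: 0.697
```

```bash
python3 - <<'E'
from h import *
s=manip.state();print(s["time"],s["tool_pos"],s["contact_force"],rel([.548,.2805,.30]))
im=look(["holder_hole","funnel"],"scene");a=im[90:260,260:430]
b=look(["holder_hole","funnel"],"top")[130:270,80:260]
cv2.imwrite("pics/over.png",np.hstack([cv2.resize(a,(384,384)),cv2.resize(b,(384,384))]))
E
```

```text
6.9833 [0.5477615  0.28108284 0.39143452] [-0.1833759  -0.41798967 -0.81260615] [-0.   0.6 91.4]
scene holder_hole 0.73 [0.5479 0.2779 0.0924]
scene holder_hole 0.29 [ 0.7036 -0.2443 -0.0016]
scene funnel 0.83 [0.4787 0.1242 0.0589]
scene funnel 0.67 [0.546  0.2794 0.191 ]
scene funnel 0.65 [0.6066 0.0194 0.0565]
top holder_hole 0.87 [0.5485 0.2804 0.0894]
top funnel 0.69 [0.6112 0.0197 0.0571]
top funnel 0.6 [0.4835 0.1242 0.0585]
top funnel 0.49 [0.5476 0.2821 0.19  ]
```

View pics/over.png

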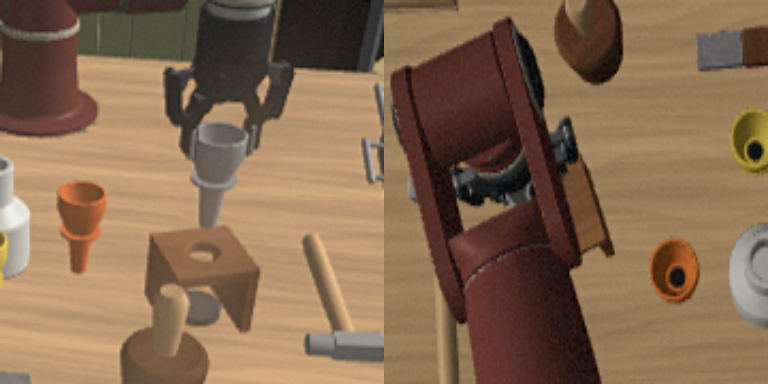

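The funnel is upright right over the hole (10 pictures viewed). Lowering.

>>> play_rows --increments '[{"offset": [0,0.5,15],"twist": 0,"grip": 0.3},{"offset": [0,0.5,35],"twist": 0,"grip": 0.3},{"offset": [0,0.5,55],"twist": 0,"grip": 0.3},{"offset": [0,0.5,72],"twist": 0,"grip": 0.3},{"offset": [0,0.5,84],"twist": 0,"grip": 0.3}]'

```text
time: 7.7
tool_pos: [0.5474, 0.2808, 0.3051]
tool_rot: [0.0, 0.987, 0.16, -0.001]
contact_force: [-0.2, -0.2, -1.7]
gripper_width: 0.696
```

>>> play_rows --increments '[{"offset": [0,0,2],"twist": 0,"grip": 0.3},{"offset": [0,0,3],"twist": 0,"grip": 0.3},{"offset": [0,0,4],"twist": 0,"grip": 0.3},{"offset": [0,0,5],"twist": 0,"grip": 0.3},{"offset": [0,0,5],"twist": 0,"grip": 0.3}]'

```text
time: 8.12
tool_pos: [0.5481, 0.2812, 0.303]
tool_rot: [-0.0, 0.987, 0.16, 0.001]
contact_force: [-0.0, 0.7, -0.8]
gripper_width: 0.7
```

>>> play_rows --increments '[{"offset": [0,0,1],"twist": 0,"grip": 0.3},{"offset": [0,0,2],"twist": 0,"grip": 0.3},{"offset": [0,0,3],"twist": 0,"grip": 0.3},{"offset": [0,0,3],"twist": 0,"grip": 0.3},{"offset": [0,0,3],"twist": 0,"grip": 0.3}]'

```text
time: 8.53
tool_pos: [0.5476, 0.281, 0.2985]
tool_rot: [0.0, 0.987, 0.16, -0.0]
contact_force: [-0.9, -0.4, -1.1]
gripper_width: 0.697
```

>>> play_rows --increments '[{"offset": [0,0,1],"twist": 0,"grip": 0.3},{"offset": [0,0,2],"twist": 0,"grip": 0.3},{"offset": [0,0,2],"twist": 0,"grip": 0.3},{"offset": [0,0,2],"twist": 0,"grip": 0.3},{"offset": [0,0,2],"twist": 0,"grip": 0.3}]'

```text
time: 8.95
tool_pos: [0.5477, 0.281, 0.2966]
tool_rot: [0.0, 0.987, 0.16, -0.0]
contact_force: [-0.1, 0.2, -1.7]
gripper_width: 0.696
```

>>> play_rows --increments '[{"offset": [0,0,1],"twist": 0,"grip": 0.3},{"offset": [0,0,2],"twist": 0,"grip": 0.3},{"offset": [0,0,2],"twist": 0,"grip": 0.3},{"offset": [0,0,2],"twist": 0,"grip": 0.3},{"offset": [0,0,2],"twist": 0,"grip": 0.3}]'

```text
time: 9.37
tool_pos: [0.5477, 0.281, 0.2947]
tool_rot: [-0.0, 0.987, 0.16, -0.0]
contact_force: [-0.1, 0.2, -1.3]
gripper_width: 0.695
```

>>> play_rows --increments '[{"offset": [0,0,1],"twist": 0,"grip": 0.3},{"offset": [0,0,1.5],"twist": 0,"grip": 0.3},{"offset": [0,0,1.5],"twist": 0,"grip": 0.3},{"offset": [0,0,1.5],"twist": 0,"grip": 0.3}]'

```text
time: 9.7
tool_pos: [0.5478, 0.2811, 0.2944]
tool_rot: [0.0, 0.987, 0.16, 0.0]
contact_force: [-2.5, -1.1, 6.1]
gripper_width: 0.697
```

>>> play_rows --increments '[{"offset": [0,0,1],"twist": 0,"grip": 0.3},{"offset": [0,0,1.5],"twist": 0,"grip": 0.3},{"offset": [0,0,1.5],"twist": 0,"grip": 0.3},{"offset": [0,0,1.5],"twist": 0,"grip": 0.3}]'

```text
time: 10.03
tool_pos: [0.5479, 0.2812, 0.2944]
tool_rot: [0.0, 0.987, 0.16, 0.0]
contact_force: [-5.9, -3.0, 12.1]
gripper_width: 0.697
```

Contact came at exactly the expected height (0.2944 m), so the flange is on the board. Relaxing slightly and opening gently.

>>> play_rows --increments '[{"offset": [0,0,-2],"twist": 0,"grip": 0.3},{"offset": [0,0,-2],"twist": 0,"grip": 0.5},{"offset": [0,0,-2],"twist": 0,"grip": 0.72},{"offset": [0,0,-2],"twist": 0,"grip": 0.76},{"offset": [0,0,-2],"twist": 0,"grip": 0.85}]'

```text
time: 10.45
tool_pos: [0.5476, 0.281, 0.2932]
tool_rot: [0.0, 0.987, 0.16, -0.0]
contact_force: [0.8, -0.7, 0.5]
gripper_width: 0.848
```

>>> play_rows --increments '[{"offset": [0,0,0],"twist": 0,"grip": 0.95},{"offset": [0,0,0],"twist": 0,"grip": 1},{"offset": [0,0,0],"twist": 0,"grip": 1},{"offset": [0,0,-5],"twist": 0,"grip": 1},{"offset": [0,0,-12],"twist": 0,"grip": 1}]'

```text
time: 10.87
tool_pos: [0.5474, 0.2809, 0.3052]
tool_rot: [0.0, 0.987, 0.16, -0.001]
contact_force: [-0.2, -0.1, 0.0]
gripper_width: 1.0
```

>>> play_rows --increments '[{"offset": [0,0,-20],"twist": 0,"grip": 1},{"offset": [0,0,-45],"twist": 0,"grip": 1},{"offset": [0,0,-75],"twist": 0,"grip": 1},{"offset": [0,0,-105],"twist": 0,"grip": 1},{"offset": [0,0,-115],"twist": 0,"grip": 1}]'

```text
time: 11.28
tool_pos: [0.5483, 0.2813, 0.4277]
tool_rot: [-0.001, 0.987, 0.16, 0.005]
contact_force: [1.4, 0.6, 1.2]
gripper_width: 1.001
```

```bash
python3 - <<'E'
from h import *
s=manip.state();print(s["time"],s["tool_pos"],s["contact_force"],s["joint_pos"],rel([.556,-.315,.42]))
look(["funnel"],"scene");im=look(["funnel"],"wrist");cv2.imwrite("pics/rel.png",im)
for z,r in((.152,.031),(.097,.026)):
  p=circ("wrist",(.548,.2805),z,r);print(p.min(0),p.max(0))
E
```

```text
11.2833 [0.54830399 0.28131175 0.42774983] [1.39404563 0.60007953 1.22906617] [3.53338018e-01 1.72337065e-02 1.61089675e+00 2.50269041e-05
 1.50392359e+00 1.60227901e+00] [-181.4  568.1    5.8]
scene funnel 0.97 [0.4826 0.1254 0.0605]
scene funnel 0.63 [0.6065 0.0224 0.0562]
scene funnel 0.52 [5.459e-01 2.776e-01 1.000e-04]
wrist funnel 0.98 [0.5447 0.2822 0.0944]
wrist funnel 0.76 [0.4837 0.1214 0.0588]
wrist funnel 0.7 [0.6138 0.0235 0.0611]
[214 153] [286 222]
[225 148] [275 196]
```

The network puts the funnel at the hole with its flange at z≈0.094. Now going to the stopper.

>>> play_rows --increments '[{"offset": [-181,568,0],"twist": 0,"grip": 1},{"offset": [-181,568,0],"twist": 0,"grip": 1},{"offset": [-181,568,0],"twist": 0,"grip": 1},{"offset": [-181,568,0],"twist": 0,"grip": 1},{"offset": [-181,568,0],"twist": 0,"grip": 1}]'

```text
time: 11.9
tool_pos: [0.5496, 0.0711, 0.4175]
tool_rot: [-0.0, 0.987, 0.161, -0.002]
contact_force: [-0.1, 0.0, -0.0]
gripper_width: 0.995
```

>>> play_rows --increments '[{"offset": [-118,370,0],"twist": 0,"grip": 1},{"offset": [-118,370,0],"twist": 0,"grip": 1},{"offset": [-118,370,0],"twist": 0,"grip": 1},{"offset": [-118,370,0],"twist": 0,"grip": 1},{"offset": [-118,370,0],"twist": 0,"grip": 1}]'

```text
time: 12.32
tool_pos: [0.5523, -0.1374, 0.4176]
tool_rot: [-0.001, 0.987, 0.16, -0.002]
contact_force: [0.8, 0.3, 0.7]
gripper_width: 0.999
```

>>> play_rows --increments '[{"offset": [-45,125,0],"twist": 0,"grip": 1},{"offset": [-45,125,0],"twist": 0,"grip": 1},{"offset": [-45,125,0],"twist": 0,"grip": 1},{"offset": [-45,125,0],"twist": 0,"grip": 1},{"offset": [-45,125,0],"twist": 0,"grip": 1}]'

```text
time: 12.73
tool_pos: [0.5492, -0.2708, 0.4174]
tool_rot: [-0.002, 0.987, 0.158, -0.002]
contact_force: [-0.5, 0.3, -0.6]
gripper_width: 1.0
```

```bash
python3 - <<'E'
from h import *
s=manip.state();print(s["time"],s["tool_pos"],s["contact_force"])
look(["flask_mouth"],"scene")
im=look(["stopper","stopper_seat","big_stopper"],"wrist");sc=manip.grab_frame("scene")[150:260,300:410]
for z,r in((.088,.015),(.048,.026)):
  p=circ("wrist",(.558,-.315),z,r);cv2.polylines(im,[p.astype(np.int32)],1,(0,0,255),1);print(p.mean(0),px("wrist",[.558,-.315,z]))
b=cv2.resize(im,(512,384));cv2.imwrite("pics/stop.png",np.hstack([cv2.resize(sc,(284,284)),cv2.resize(im,(512,384))[:284]]) if 0 else np.hstack([cv2.copyMakeBorder(cv2.resize(sc,(284,284)),0,100,0,0,0),b]))
print(rel([.558,-.315,.40]))
E
```

```text
12.7333 [ 0.5492322  -0.27079102  0.41736237] [-0.52884754  0.2739406  -0.6298039 ]
scene flask_mouth 0.6 [0.4799 0.0054 0.1497]
wrist stopper 0.68 [ 0.5599 -0.3143  0.0017]
wrist stopper_seat 0.63 [ 0.5578 -0.3134  0.0407]
wrist big_stopper 0.65 [ 4.917e-01 -1.998e-01  3.000e-04]
[293.61666667 178.2       ] [294 178]
[288.81666667 169.05      ] [289 170]
[-8.  48.1 20.6]
```

View pics/stop.png

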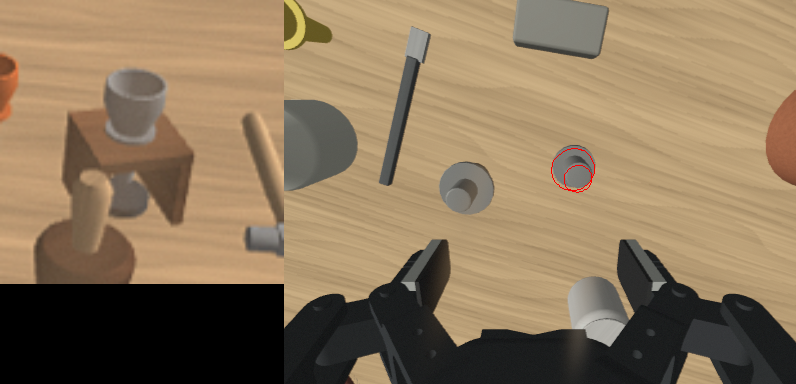

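Left: the funnel hangs upright in the holder. Right: the narrow stopper's knob shows about 3 px above my circle, so its true position is about (0.560, -0.314). Moving over it.

>>> play_rows --increments '[{"offset": [-6,30,20],"twist": 0,"grip": 1},{"offset": [-6,47,50],"twist": 0,"grip": 1},{"offset": [-6,47,80],"twist": 0,"grip": 1},{"offset": [-6,47,80],"twist": 0,"grip": 1},{"offset": [-6,47,80],"twist": 0,"grip": 1}]'

```text
time: 13.5
tool_pos: [0.5589, -0.3138, 0.3386]
tool_rot: [-0.002, 0.987, 0.161, -0.002]
contact_force: [-0.1, 0.1, 0.2]
gripper_width: 0.999
```

```bash
python3 - <<'E'
from h import *
s=manip.state();print(s["time"],s["tool_pos"],s["contact_force"])
im=look(["stopper","stopper_seat","tin"],"wrist")
T=np.array(manip.get_calibration("wrist")["T"])
# knob/flange: grey (low saturation) pixels near prediction
h=cv2.cvtColor(im,cv2.COLOR_BGR2HSV);m=((h[...,1]<45)&(h[...,2]>60)).astype(np.uint8)
n,l,st,ce=cv2.connectedComponentsWithStats(m)
u=px("wrist",[.56,-.314,.048]);print("pred flange",u,"knob",px("wrist",[.56,-.314,.088]))
for i in range(1,n):
    if st[i,4]>150: print(st[i],ce[i].round(1))
cv2.imwrite("pics/stop2.png",im)
for c in [(.558,-.315),(.56,-.314),(.562,-.313)]:
    a=np.vstack([circ("wrist",c,.048,.026),circ("wrist",c,.04,.026),circ("wrist",c,.088,.015)]);print(c,a.min(0),a.max(0)-a.min(0))
print(rel([.56,-.314,.226]))
E
```

```text
13.5 [ 0.55888189 -0.31379636  0.33856955] [-0.08264455  0.1032766   0.22164634]
wrist stopper 0.7 [ 0.5584 -0.3155  0.0018]
wrist stopper_seat 0.75 [ 0.5584 -0.315   0.0413]
wrist tin 0.8 [ 0.3624 -0.4276 -0.0019]
wrist tin 0.39 [ 4.906e-01 -2.003e-01  1.000e-04]
pred flange [247 181] knob [247 195]
[  14    0   53  201 3175] [37.2 82.9]
[ 167    0  121   41 3638] [231.7  15.3]
[ 225  152   54   58 2330] [251.2 179.6]
[  77  173   75   68 3446] [112.6 207.3]
[117 240  40  51 603] [135.2 265.2]
[342 240  41  51 593] [363.3 265.3]
[ 255  309   63   33 1032] [286.9 323.1]
(0.558, -0.315) [220 155] [55 59]
(0.56, -0.314) [220 153] [55 58]
(0.562, -0.313) [220 150] [54 59]
[-1.00e-01 -1.10e+00  1.18e+02]
```

```bash
python3 - <<'E'
from h import *
s=manip.state();q=s["tool_rot"];r=R.from_quat(np.r_[q[1:],q[0]])
for d in(.15,.16,.17):
  for y in(0,.0425,-.0425): print(d,y,px("wrist",s["tool_pos"]+r.apply([0,y,d])))
im=cv2.imread("pics/stop2.png")
print([int(x) for x in cv2.cvtColor(im,6)[180,205:300]]);print([int(x) for x in cv2.cvtColor(im,6)[202,225:280]])
im=look(["stopper_seat"],"wrist");look(["stopper_seat","stopper"],"top");look(["stopper_seat","stopper"],"scene")
print(rel([.56,-.314,.2]),px("wrist",[.56,-.314,.048]))
E
```

```text
0.15 0 [249 266]
0.15 0.0425 [339 266]
0.15 -0.0425 [159 266]
0.16 0 [249 255]
0.16 0.0425 [333 255]
0.16 -0.0425 [165 255]
0.17 0 [249 245]
0.17 0.0425 [328 245]
0.17 -0.0425 [170 245]
[163, 164, 164, 165, 164, 165, 165, 165, 165, 164, 164, 164, 164, 166, 167, 168, 168, 168, 167, 150, 123, 123, 122, 123, 122, 123, 122, 121, 122, 122, 124, 123, 119, 115, 113, 116, 124, 136, 132, 131, 128, 126, 125, 124, 125, 124, 122, 123, 123, 122, 121, 120, 121, 119, 119, 118, 110, 85, 64, 61, 59, 57, 67, 98, 122, 121, 122, 121, 122, 122, 121, 121, 122, 121, 130, 169, 169, 169, 168, 169, 169, 169, 170, 170, 169, 167, 166, 164, 162, 161, 160, 160, 159, 159, 160]
[162, 161, 160, 161, 160, 159, 159, 159, 159, 157, 157, 152, 141, 129, 127, 126, 124, 124, 124, 123, 124, 124, 123, 123, 122, 121, 122, 121, 120, 120, 120, 120, 119, 119, 120, 118, 118, 116, 116, 112, 103, 105, 146, 162, 163, 165, 165, 165, 167, 167, 168, 168, 168, 168, 167]
scene stopper_seat 0.82 [ 0.5636 -0.3168  0.0435]
scene stopper_seat 0.23 [ 0.3576 -0.4237 -0.0023]
scene stopper_seat 0.17 [ 0.7432 -0.0009  0.0021]
scene stopper 0.59 [ 5.602e-01 -3.150e-01  3.000e-04]
[  1.   -0.6 140.9] [248 180]
```

Flange and knob both centre at column 252, giving (0.5615, -0.3175). Correcting sideways and descending.

>>> play_rows --increments '[{"offset": [1,3.2,10],"twist": 0,"grip": 1},{"offset": [1,3.2,35],"twist": 0,"grip": 1},{"offset": [1,3.2,65],"twist": 0,"grip": 1},{"offset": [1,3.2,80],"twist": 0,"grip": 1},{"offset": [1,3.2,80],"twist": 0,"grip": 1}]'

```text
time: 14.52
tool_pos: [0.5595, -0.3166, 0.2545]
tool_rot: [-0.004, 0.987, 0.16, -0.004]
contact_force: [-0.8, 0.7, -0.1]
gripper_width: 1.0
```

```bash
python3 - <<'E'
from h import *
s=manip.state();print(s["time"],s["tool_pos"],s["contact_force"])
im=look([],"wrist",save="stop3.png")
h=cv2.cvtColor(im,cv2.COLOR_BGR2HSV);m=((h[...,1]<45)&(h[...,2]>60)).astype(np.uint8)
n,l,st,ce=cv2.connectedComponentsWithStats(m)
for i in range(1,n):
    if st[i,4]>300: print(st[i],ce[i].round(1))
for c in [(.5615,-.3175),(.563,-.317)]:
    a=np.vstack([circ("wrist",c,.048,.026),circ("wrist",c,.04,.026),circ("wrist",c,.088,.015)]);print(c,a.min(0),a.max(0)-a.min(0))
print(rel([.5615,-.3175,.226]))
E
```

```text
14.5167 [ 0.55946033 -0.31655268  0.25453157] [-0.78852968  0.70849506 -0.1244788 ]
[210   0  83  16 614] [257.8   4. ]
[ 210  174   78   93 5238] [248.3 217.6]
[   0  203  109  106 6836] [ 50.7 251.7]
[117 240  41  51 604] [135.2 265.2]
[342 240  41  51 594] [363.3 265.3]
(0.5615, -0.3175) [213 173] [78 94]
(0.563, -0.317) [213 171] [78 94]
[ 1.1  0.9 31.4]
```

>>> play_rows --increments '[{"offset": [0.7,-0.8,10],"twist": 0,"grip": 1},{"offset": [0.7,-0.8,22],"twist": 0,"grip": 1},{"offset": [0.7,-0.8,30],"twist": 0,"grip": 1},{"offset": [0.7,-0.8,30],"twist": 0,"grip": 1},{"offset": [0.7,-0.8,30],"twist": 0,"grip": 1}]'

```text
time: 14.98
tool_pos: [0.5614, -0.3165, 0.2301]
tool_rot: [-0.0, 0.987, 0.16, -0.0]
contact_force: [-0.6, -0.6, 0.1]
gripper_width: 1.002
```

>>> play_rows --increments '[{"offset": [0,0,0],"twist": 0,"grip": 0.8},{"offset": [0,0,0],"twist": 0,"grip": 0.65},{"offset": [0,0,0],"twist": 0,"grip": 0.5},{"offset": [0,0,0],"twist": 0,"grip": 0.42},{"offset": [0,0,0],"twist": 0,"grip": 0.42}]'

```text
time: 15.4
tool_pos: [0.5617, -0.3167, 0.2311]
tool_rot: [0.0, 0.987, 0.16, 0.0]
contact_force: [-0.5, -0.2, -0.4]
gripper_width: 0.419
```

```bash
python3 - <<'E'
from h import *
s=manip.state();print(s["time"],s["tool_pos"],s["tool_rot"],s["contact_force"],s["gripper_width"])
im=look([],"wrist",save="stop4.png")
h=cv2.cvtColor(im,cv2.COLOR_BGR2HSV);m=((h[...,1]<45)&(h[...,2]>60)).astype(np.uint8)
n,l,st,ce=cv2.connectedComponentsWithStats(m)
for i in range(1,n):
    if st[i,4]>300: print(st[i],ce[i].round(1))
t=s["tool_pos"];print(px("wrist",[*t[:2],.088]))
E
```

```text
15.4 [ 0.56166629 -0.3166969   0.23105898] [2.06154930e-04 9.87081601e-01 1.60218046e-01 2.20807205e-04] [-0.45147102 -0.22478544 -0.43398252] 0.41888742070959933
[212   0  80  13 568] [261.6   4.1]
[ 187  190  122  118 7987] [246.4 244.2]
[   0  222   91  117 7691] [ 38.9 274. ]
[ 335  287  129   97 3842] [393.2 345.2]
[249 275]
```

>>> play_rows --increments '[{"offset": [0,0,4],"twist": 0,"grip": 0.42},{"offset": [0,0,4],"twist": 0,"grip": 0.38},{"offset": [0,0,4],"twist": 0,"grip": 0.34},{"offset": [0,0,4],"twist": 0,"grip": 0.2},{"offset": [0,0,4],"twist": 0,"grip": 0.1}]'

```text
time: 15.87
tool_pos: [0.5615, -0.3166, 0.2264]
tool_rot: [-0.0, 0.987, 0.16, -0.0]
contact_force: [-0.1, 0.4, -0.9]
gripper_width: 0.339
```

>>> play_rows --increments '[{"offset": [0,0,0],"twist": 0,"grip": 0.05},{"offset": [0,0,0],"twist": 0,"grip": 0.05},{"offset": [0,0,0],"twist": 0,"grip": 0.05},{"offset": [0,0,0],"twist": 0,"grip": 0.05}]'

```text
time: 16.2
tool_pos: [0.5616, -0.3166, 0.2267]
tool_rot: [0.0, 0.987, 0.16, 0.0]
contact_force: [-0.1, -0.0, -0.1]
gripper_width: 0.335
```

Gripped. Lifting to foot height ~0.21 m.

>>> play_rows --increments '[{"offset": [0,0,-8],"twist": 0,"grip": 0.05},{"offset": [0,0,-22],"twist": 0,"grip": 0.05},{"offset": [0,0,-45],"twist": 0,"grip": 0.05},{"offset": [0,0,-75],"twist": 0,"grip": 0.05},{"offset": [0,0,-110],"twist": 0,"grip": 0.05}]'

```text
time: 16.62
tool_pos: [0.5611, -0.3163, 0.3375]
tool_rot: [-0.001, 0.987, 0.16, -0.001]
contact_force: [0.5, -0.7, -1.5]
gripper_width: 0.338
```

>>> play_rows --increments '[{"offset": [0,0,-40],"twist": 0,"grip": 0.05},{"offset": [0,0,-75],"twist": 0,"grip": 0.05},{"offset": [0,0,-100],"twist": 0,"grip": 0.05},{"offset": [0,0,-105],"twist": 0,"grip": 0.05},{"offset": [0,0,-105],"twist": 0,"grip": 0.05}]'

```text
time: 17.03
tool_pos: [0.5617, -0.3167, 0.4465]
tool_rot: [0.003, 0.987, 0.16, 0.003]
contact_force: [0.3, 0.6, -0.5]
gripper_width: 0.337
```

```bash
python3 - <<'E'
from h import *
s=manip.state();print(s["time"],s["tool_pos"],s["contact_force"],s["gripper_width"])
for c in("scene","top","wrist"): look(["stopper_seat","stopper","flask_mouth"],c)
print(rel([.483,.009,.43]))
E
```

```text
17.0333 [ 0.56172316 -0.31668783  0.44647791] [ 0.27999707  0.57578784 -0.51002301] 0.33678411692843324
scene stopper_seat 0.87 [ 0.5661 -0.3161  0.262 ]
scene flask_mouth 0.76 [0.4785 0.0082 0.1512]
top stopper_seat 0.51 [ 0.3633 -0.425   0.0012]
top stopper 0.42 [ 0.4938 -0.1982  0.0022]
top flask_mouth 0.71 [0.4829 0.0104 0.1509]
top flask_mouth 0.34 [ 0.5463  0.2805 -0.0006]
wrist stopper_seat 0.79 [ 0.5609 -0.3162  0.2571]
wrist stopper 0.96 [ 0.5572 -0.3165  0.2147]
[  28.4 -333.8   11.4]
```

>>> play_rows --increments '[{"offset": [2,-24,0],"twist": 0,"grip": 0.05},{"offset": [5,-58,0],"twist": 0,"grip": 0.05},{"offset": [8,-96,0],"twist": 0,"grip": 0.05},{"offset": [11,-134,0],"twist": 0,"grip": 0.05},{"offset": [14,-170,0],"twist": 0,"grip": 0.05}]'

```text
time: 18.05
tool_pos: [0.5204, -0.1495, 0.4417]
tool_rot: [-0.0, 0.987, 0.16, 0.0]
contact_force: [-0.0, -0.2, -2.0]
gripper_width: 0.335
```

>>> play_rows --increments '[{"offset": [3,-30,0],"twist": 0,"grip": 0.05},{"offset": [6,-58,0],"twist": 0,"grip": 0.05},{"offset": [7,-75,0],"twist": 0,"grip": 0.05},{"offset": [8,-80,0],"twist": 0,"grip": 0.05},{"offset": [8,-80,0],"twist": 0,"grip": 0.05}]'

```text
time: 18.47
tool_pos: [0.5032, -0.0715, 0.442]
tool_rot: [0.0, 0.987, 0.161, 0.0]
contact_force: [-0.2, -1.2, -0.3]
gripper_width: 0.331
```

>>> play_rows --increments '[{"offset": [0,0,0],"twist": 0,"grip": 0.05},{"offset": [0,0,0],"twist": 0,"grip": 0.05}]'

```text
time: 18.63
tool_pos: [0.5036, -0.0734, 0.4417]
tool_rot: [0.0, 0.987, 0.16, -0.0]
contact_force: [-0.3, 0.1, -0.9]
gripper_width: 0.336
```

```bash
python3 - <<'E'
from h import *
s=manip.state();t=s["tool_pos"];print(s["time"],t,s["tool_rot"],s["contact_force"])
im=look(["stopper_seat","stopper","flask_mouth"],"wrist");sc=manip.grab_frame("scene")
cv2.imwrite("pics/m_raw.png",im)
for c,z,r,k in(((.483,.009),.15,.028,(0,255,0)),((.483,.009),.15,.020,(0,255,0)),(t,t[2]-.1387,.015,(0,0,255)),(t,t[2]-.1787,.026,(0,0,255))):
    p=circ("wrist",c,z,r);cv2.polylines(im,[p.astype(np.int32)],1,k,1)
print(px("wrist",[.483,.009,.15]),px("wrist",[*t[:2],t[2]-.1387]))
i0=px("wrist",[*t[:2],t[2]-.16])
cv2.imwrite("pics/m.png",np.hstack([cv2.resize(im[130:330,120:360],None,fx=2,fy=2),cv2.resize(sc[90:220,190:290],(308,400))]))
print(rel([.483,.009,.40]))
E
```

```text
18.6333 [ 0.50364644 -0.07340136  0.44170291] [ 2.18578932e-04  9.87169314e-01  1.59676851e-01 -1.73324811e-05] [-0.33891038  0.13342972 -0.91113013]
wrist stopper_seat 0.96 [ 0.5008 -0.0731  0.2568]
wrist stopper_seat 0.63 [0.4829 0.0057 0.0005]
wrist stopper 0.6 [ 0.4999 -0.0728  0.2157]
wrist flask_mouth 0.56 [0.4797 0.01   0.1477]
wrist flask_mouth 0.5 [ 0.3639 -0.4301 -0.0025]
wrist flask_mouth 0.28 [ 0.4936 -0.1984 -0.0026]
wrist flask_mouth 0.17 [ 0.4855  0.0065 -0.    ]
[159 175] [250 280]
[  6.4 -84.5  41.5]
```

View pics/m.png

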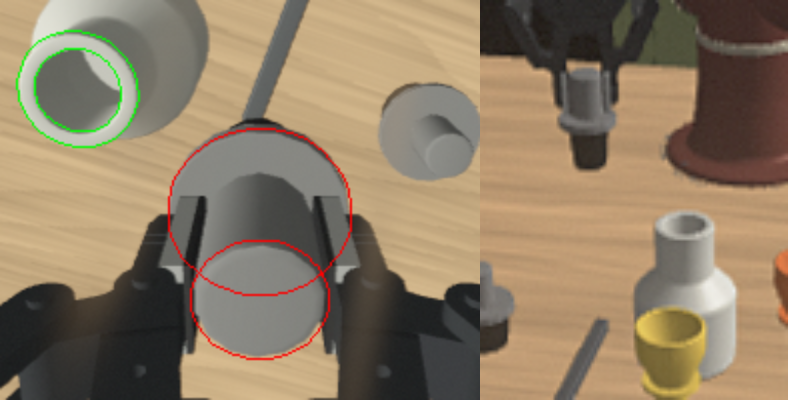

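The stopper is held concentric with the tool, and the neck and bore match the predicted green circles (last picture, 12 viewed). Moving over the mouth.

>>> play_rows --increments '[{"offset": [2,-24,0],"twist": 0,"grip": 0.05},{"offset": [4,-54,0],"twist": 0,"grip": 0.05},{"offset": [6,-76,0],"twist": 0,"grip": 0.05},{"offset": [6.4,-84.5,5],"twist": 0,"grip": 0.05},{"offset": [6.4,-84.5,20],"twist": 0,"grip": 0.05}]'

```text
time: 19.3
tool_pos: [0.4829, 0.0108, 0.424]
tool_rot: [0.001, 0.987, 0.161, 0.002]
contact_force: [0.1, 0.2, -0.7]
gripper_width: 0.335
```

>>> play_rows --increments '[{"offset": [0,0,10],"twist": 0,"grip": 0.05},{"offset": [0,0,10],"twist": 0,"grip": 0.05},{"offset": [0,0,10],"twist": 0,"grip": 0.05},{"offset": [0,0,10],"twist": 0,"grip": 0.05}]'

```text
time: 19.63
tool_pos: [0.483, 0.0091, 0.4119]
tool_rot: [0.0, 0.987, 0.16, 0.0]
contact_force: [-0.3, 0.4, -0.2]
gripper_width: 0.337
```

```bash
python3 - <<'E'
from h import *
s=manip.state();print(s["time"],s["tool_pos"],s["contact_force"],rel([.483,.009,.3367]))
for c in("scene","top"): look(["stopper_seat","flask_mouth","flask"],c)
E
```

```text
19.6333 [0.48297551 0.00912487 0.41190668] [-0.33934887  0.42716234 -0.17232831] [-0.   0.1 75.2]
scene stopper_seat 0.72 [0.4818 0.0127 0.1825]
scene stopper_seat 0.71 [0.4848 0.0093 0.2279]
scene flask_mouth 0.69 [0.4782 0.0082 0.1469]
scene flask 0.71 [0.4793 0.0091 0.    ]
top stopper_seat 0.64 [0.4827 0.0054 0.2246]
top stopper_seat 0.47 [ 0.4928 -0.1983  0.0018]
top flask_mouth 0.92 [0.4832 0.01   0.153 ]
top flask 0.63 [ 4.839e-01  9.100e-03 -1.000e-04]
```

>>> play_rows --increments '[{"offset": [0,0,12],"twist": 0,"grip": 0.05},{"offset": [0,0,26],"twist": 0,"grip": 0.05},{"offset": [0,0,38],"twist": 0,"grip": 0.05},{"offset": [0,0,46],"twist": 0,"grip": 0.05},{"offset": [0,0,50],"twist": 0,"grip": 0.05}]'

```text
time: 20.45
tool_pos: [0.4822, 0.0098, 0.3592]
tool_rot: [-0.001, 0.987, 0.16, -0.002]
contact_force: [-0.1, 0.5, -0.7]
gripper_width: 0.335
```

>>> play_rows --increments '[{"offset": [0,0,3],"twist": 0,"grip": 0.05},{"offset": [0,0,6],"twist": 0,"grip": 0.05},{"offset": [0,0,9],"twist": 0,"grip": 0.05},{"offset": [0,0,12],"twist": 0,"grip": 0.05},{"offset": [0,0,12],"twist": 0,"grip": 0.05}]'

```text
time: 20.87
tool_pos: [0.4827, 0.0097, 0.3493]
tool_rot: [-0.0, 0.987, 0.16, -0.0]
contact_force: [-0.7, 0.7, -1.1]
gripper_width: 0.336
```

>>> play_rows --increments '[{"offset": [0,0,2],"twist": 0,"grip": 0.05},{"offset": [0,0,4],"twist": 0,"grip": 0.05},{"offset": [0,0,6],"twist": 0,"grip": 0.05},{"offset": [0,0,6],"twist": 0,"grip": 0.05},{"offset": [0,0,6],"twist": 0,"grip": 0.05}]'

```text
time: 21.28
tool_pos: [0.4827, 0.0097, 0.3435]
tool_rot: [-0.0, 0.987, 0.16, -0.0]
contact_force: [-0.6, 0.0, -0.1]
gripper_width: 0.339
```

>>> play_rows --increments '[{"offset": [0,0,1.5],"twist": 0,"grip": 0.05},{"offset": [0,0,3],"twist": 0,"grip": 0.05},{"offset": [0,0,4],"twist": 0,"grip": 0.05},{"offset": [0,0,4],"twist": 0,"grip": 0.05},{"offset": [0,0,4],"twist": 0,"grip": 0.05}]'

```text
time: 21.7
tool_pos: [0.4827, 0.0097, 0.3395]
tool_rot: [-0.0, 0.987, 0.16, -0.0]
contact_force: [-0.4, 0.8, -0.5]
gripper_width: 0.339
```

>>> play_rows --increments '[{"offset": [0,0,1],"twist": 0,"grip": 0.05},{"offset": [0,0,2],"twist": 0,"grip": 0.05},{"offset": [0,0,2],"twist": 0,"grip": 0.05},{"offset": [0,0,2],"twist": 0,"grip": 0.05}]'

```text
time: 22.03
tool_pos: [0.4827, 0.0097, 0.3376]
tool_rot: [-0.0, 0.987, 0.16, -0.0]
contact_force: [-0.3, -0.3, -0.7]
gripper_width: 0.333
```

>>> play_rows --increments '[{"offset": [0,0,0.7],"twist": 0,"grip": 0.05},{"offset": [0,0,1.2],"twist": 0,"grip": 0.05},{"offset": [0,0,1.2],"twist": 0,"grip": 0.05},{"offset": [0,0,1.2],"twist": 0,"grip": 0.05}]'

```text
time: 22.37
tool_pos: [0.4827, 0.0097, 0.3364]
tool_rot: [-0.0, 0.987, 0.16, -0.0]
contact_force: [0.5, 0.2, -1.5]
gripper_width: 0.34
```

>>> play_rows --increments '[{"offset": [0,0,0.7],"twist": 0,"grip": 0.05},{"offset": [0,0,1.2],"twist": 0,"grip": 0.05},{"offset": [0,0,1.2],"twist": 0,"grip": 0.05},{"offset": [0,0,1.2],"twist": 0,"grip": 0.05}]'

```text
time: 22.7
tool_pos: [0.4829, 0.0097, 0.3361]
tool_rot: [0.0, 0.987, 0.16, 0.0]
contact_force: [-2.6, -0.3, 5.0]
gripper_width: 0.336
```

>>> play_rows --increments '[{"offset": [0,0,0.7],"twist": 0,"grip": 0.05},{"offset": [0,0,1.2],"twist": 0,"grip": 0.05},{"offset": [0,0,1.2],"twist": 0,"grip": 0.05},{"offset": [0,0,1.2],"twist": 0,"grip": 0.05}]'

```text
time: 23.03
tool_pos: [0.4832, 0.0096, 0.3361]
tool_rot: [0.0, 0.987, 0.16, 0.001]
contact_force: [-3.8, 0.6, 10.0]
gripper_width: 0.336
```

Contact came at 0.3361 m (expected 0.3367), so the flange is on the rim. Relaxing, opening and withdrawing.

>>> play_rows --increments '[{"offset": [0,0,-1.5],"twist": 0,"grip": 0.2},{"offset": [0,0,-1.5],"twist": 0,"grip": 0.34},{"offset": [0,0,-1.5],"twist": 0,"grip": 0.37},{"offset": [0,0,-1.5],"twist": 0,"grip": 0.42},{"offset": [0,0,-1.5],"twist": 0,"grip": 0.55}]'

```text
time: 23.45
tool_pos: [0.4825, 0.0097, 0.3348]
tool_rot: [-0.0, 0.987, 0.16, -0.0]
contact_force: [-0.1, 0.0, -0.7]
gripper_width: 0.542
```

>>> play_rows --increments '[{"offset": [0,0,0],"twist": 0,"grip": 0.7},{"offset": [0,0,0],"twist": 0,"grip": 0.8},{"offset": [0,0,-5],"twist": 0,"grip": 0.8},{"offset": [0,0,-15],"twist": 0,"grip": 0.8},{"offset": [0,0,-30],"twist": 0,"grip": 0.8}]'

```text
time: 23.87
tool_pos: [0.4824, 0.0097, 0.3652]
tool_rot: [-0.0, 0.987, 0.16, -0.001]
contact_force: [-0.0, 0.8, 0.0]
gripper_width: 0.803
```

>>> play_rows --increments '[{"offset": [0,0,-30],"twist": 0,"grip": 0.8},{"offset": [0,0,-60],"twist": 0,"grip": 0.8},{"offset": [0,0,-90],"twist": 0,"grip": 0.8},{"offset": [0,0,-90],"twist": 0,"grip": 0.8},{"offset": [0,0,-90],"twist": 0,"grip": 0.8}]'

```text
time: 24.28
tool_pos: [0.483, 0.0097, 0.4594]
tool_rot: [0.001, 0.987, 0.16, 0.003]
contact_force: [-0.4, 0.6, -1.4]
gripper_width: 0.799
```

```bash
python3 - <<'E'
from h import *
s=manip.state();t=s["tool_pos"];print(s["time"],t,s["contact_force"],s["gripper_width"])
for c in("scene","top","wrist"): im=look(["stopper_seat","flask","funnel","holder_hole","big_stopper"],c,save=f"end_{c}.png")
h=cv2.cvtColor(im,cv2.COLOR_BGR2HSV)
m=((h[...,1]<60)&(h[...,2]>60)&(h[...,2]<165)).astype(np.uint8)
n,l,st,ce=cv2.connectedComponentsWithStats(m)
for i in range(1,n):
    if st[i,4]>400: print(st[i],ce[i].round(1))
a=np.vstack([circ("wrist",(.483,.009),.158,.026),circ("wrist",(.483,.009),.15,.026),circ("wrist",(.483,.009),.198,.015)]);print("pred",a.min(0),a.max(0)-a.min(0))
# scene change of bystanders vs. start
s0=cv2.imread("pics/scene.png");s1=cv2.resize(cv2.imread("pics/end_scene.png"),(800,600))
d=(cv2.absdiff(s0,s1).max(2)>35).astype(np.uint8);n,l,st,ce=cv2.connectedComponentsWithStats(d)
print([x.tolist() for x in st[1:] if x[4]>60])
E
```

```text
24.2833 [0.48299145 0.00967113 0.45937351] [-0.38834721  0.56636425 -1.35415411] 0.7986737004533208
scene stopper_seat 0.74 [0.4857 0.0114 0.152 ]
scene flask 0.97 [4.825e-01 8.300e-03 4.000e-04]
scene funnel 0.95 [0.545  0.2792 0.0876]
scene funnel 0.69 [0.4825 0.1249 0.0609]
scene funnel 0.61 [0.6045 0.0215 0.0538]
scene holder_hole 0.94 [0.5458 0.279  0.091 ]
scene big_stopper 0.6 [ 0.4878 -0.2006  0.0009]
scene big_stopper 0.18 [0.5473 0.278  0.0894]
top stopper_seat 0.74 [0.4838 0.0073 0.153 ]
top flask 0.61 [0.4829 0.0103 0.0019]
top funnel 0.86 [0.5497 0.2801 0.0913]
top funnel 0.58 [0.4841 0.1244 0.0579]
top holder_hole 0.75 [0.548  0.2793 0.0908]
top holder_hole 0.46 [ 5.405e-01 -9.020e-02 -4.000e-04]
top big_stopper 0.92 [ 0.4896 -0.1951  0.0025]
wrist stopper_seat 0.59 [0.4831 0.0081 0.1513]
wrist stopper_seat 0.31 [4.824e-01 7.700e-03 3.000e-04]
wrist flask 0.94 [ 0.481   0.006  -0.0009]
wrist funnel 0.95 [0.6107 0.023  0.0606]
wrist funnel 0.72 [ 0.4937 -0.1994 -0.0009]
wrist funnel 0.58 [0.5458 0.2818 0.0942]
wrist big_stopper 0.73 [ 0.4892 -0.1984 -0.    ]
[   0    0   34   53 1432] [14.  25.4]
[ 442   26   70   56 2958] [480.9  53.5]
[ 297   54   72  140 1704] [333.5 119.7]
[ 223  118   67   91 3919] [257.  165.9]
[ 367  174   54   47 1997] [393.8 197.5]
[145 234  32  65 606] [160.4 261.4]
[321 234  33  48 504] [337.5 255.8]
[454 276  58  35 882] [485.6 292.4]
[373 308  48  41 793] [396.4 327.9]
pred [223 152] [54 58]
[[108, 0, 150, 86, 5810], [358, 0, 10, 38, 128], [366, 0, 48, 38, 1477], [375, 0, 71, 87, 2102], [503, 0, 28, 97, 1396], [365, 82, 53, 103, 2004], [422, 91, 37, 16, 202], [518, 99, 21, 8, 116], [414, 104, 66, 56, 895], [532, 108, 8, 24, 65], [417, 119, 11, 12, 65], [181, 121, 8, 18, 66], [485, 121, 13, 40, 273], [499, 129, 31, 35, 595], [428, 150, 36, 34, 631], [383, 218, 35, 34, 506], [531, 276, 38, 40, 865], [214, 286, 28, 46, 876], [538, 309, 25, 13, 137]]
```

All the checks agree, and the only scene changes are the arm, the funnel and the stopper. Handing in.

```bash
python3 -c "
from plant import manip
print(manip.job_done())"
```

```text
the job is handed in; nothing more can be done
None
```

I lifted the steel funnel out of the flask and hung it upright in the holder's hole. I then took the narrow stopper and lowered it into the neck until its flange met the rim. The job was handed in at about 24 s of the 72 s allowed, with the gripper clear of everything.

**Last checks:**
- **Funnel:** all three cameras put its flange within about 4 mm of the hole centre, at z of 0.088 to 0.094 (the board is at 0.092). When I set it down, contact came at the height I expected.
- **Stopper:** its seat point reads z of 0.151 to 0.153 over the flask mouth (rim at 0.150). It met the rim within 1 mm of the height I expected.
- **Flask and the rest:** the flask's measured position is unchanged within the networks' error. Comparing scene pictures from start and end, only the arm, funnel and stopper had changed.
- **Forces:** the largest I read was about 14 N, while setting the funnel down.

No check failed. A few network reports were plainly false: a second "funnel" where the big stopper stands, and a "hole" out on the bare bench. I ignored those. I had used all 12 picture views by the end, so the final state was checked by numbers only and not by eye.

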